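Unplug the thermostat box and offer up its cover

ROBOT

A 6-joint arm with a two-finger parallel gripper is mounted at the origin on the work surface. World frame = base frame: x ahead of the robot, y to its left, z up, the work surface at z = 0. Lengths are in m, angles in rad, forces in N, time in s.
With the tool pointing down it reaches from about 0.225 to 0.875 m from the base axis. Payload 3.4 kg.
Tool frame: the origin (TCP) lies at the centre of the arm's flange, where the gripper is bolted on; the fingertips stand manip.tcp_to_tips ahead of it and the grasp point (between the pads) lies 155 mm ahead of it (manip.tcp_to_tips is the distance from the TCP to the fingertips, in m); z points along the fingers, y is the line along which they close (so a half turn about z gives the same grasp; the last joint's range is limited). The gripper opens to 85 mm and grips with 20 to 120 N. Pads are 22 mm wide; open, the fingers measure 114 mm over their backs; the gripper's body (76 mm by 85 mm) begins 54 mm behind the grasp point. The pads swing forward as they close: fully open they stand 13 mm farther back than shut.
Start: joints at [-1.233, 0.276, 1.505, -0, 1.361, -0.121], TCP at [0.255, -0.516, 0.405] pointing down, gripper open.
Joint ranges: [-2.89, 2.89], [-0.75, 2.08], [0.22, 2.7], [-1.18, 4.32], [0.11, 2.71], [-2.7, 2.7]. Speed limits (rad/s): [2.57, 2.57, 3.14, 3.14, 3.14, 3.14].

INTERFACE

Orientations are given as a unit quaternion [w, x, y, z].
In Python, from rig import sensors, imaging, manip gives the robot as it stands. The module is installed in compiled form; this text tells all that it offers.
- The arm moves only by the tool jog_arm, never from a script. Its argument "plan" is a list of rows, each an object of numbers: "dx", "dy", "dz": the shift along the tool's x, y, z in mm; "ax", "ay", "az": the turn, a rotation vector about the tool's x, y, z in units of 6 degrees (1.0 is 6 degrees); "grip": the closure, from 0 (fully open) to 1 (shut). A call has 1 to 20 rows; each row shifts and turns the commanded pose from where the row before left it, along the tool's axes as they then stand; what a row does not reach is not made up. A row lasts 1/12 s, in which the tool goes at most 41.7 mm and 7.16 degrees, less where a joint would pass 70% of its speed; a pose out of reach is approached as far as the arm can. A call is refused whole if a number of a shift passes 41.7 or a number of a turn 1, either way. A call with a gripper value outside its range is refused whole. The fingers move at their own pace and stop on an object; "grip_force" is the grip in N (left out, the last holds). Time passes only in rows, so rows that do not move let the fingers close. It gives the time, the measured TCP pose, the force, the opening and the grip force at its end, in the units of the state.
- sensors.get_state(): the state, without advancing time (a new reading comes with each control period).
- imaging.get_image(name): name is "scene" or "side" or "wrist"; returns a dict with "image" (400x640x3 uint8, red, green, blue), "K" (3x3 intrinsics, pixels), "extrinsics" (4x4, takes a point from world to camera coordinates). Camera axes: x right, y up, looking along -z (the intrinsics and any distortion apply to the point x, -y, -z); pixel columns grow to the right and rows downward; lengths in m; the calibration is good to about 2 mm. A picture is of the moment at which its call begins. There is no depth.
- manip.sign_off(): hands the job in; it is judged then, once.
The state is a dict: "clock": time; "qpos": joint angles; "qd": joint speeds; "effort": joint torques, N m; "position": TCP position; "ee_rot": TCP orientation; "contact_force": force on the tool from outside, world axes, zero at the start; "moment": the same for the moment, N m; "width": finger opening in m; "gripper_force": force on a finger pad.
Only numpy, scipy, OpenCV 4.12 (cv2) and the standard library are available. Lean on these libraries where they do the work, as an engineer would, in place of code of your own. Each camera call takes 0.05 s, during which the arm holds its last target. There are 200 camera calls.

TASK

The wax melter's thermostat box has been calibrated and can be closed: pull the calibration plug out of the socket in the box and put it into the wooden tray. Then pick up the cover plate by its handle and hold it level, hovering about a centimetre above the box's rim without touching it, the right way round so that each of the three threaded holes lies fully within its hole in the cover, ready for a colleague to put in the screws. Finish while still holding the cover steady there, and leave the other things on the bench where they are.

Things in the scene. Friction and masses are not known exactly. Their poses are not given: they have to be found in the camera images.
- box: thermostat box, bolted to the bench: grey, open-topped, 150 (x) x 110 (y) x 45 mm high, walls 4 mm. Origin: centre of its underside, z up. Black dial on its -x side. Level with the rim are three bosses with 6 mm threaded holes, at (-60, +40), (-60, -40) and (+60, 0) mm in x, y, so the cover fits only one way round. In its middle stands a white socket block, 35 mm high
- plug: calibration plug, loose, 70 g, upright in the socket in the middle of the box. Black grip 32 (x) x 22 (y) x 52 mm tall on a grey shank 24 x 16 mm, 24 mm long; 76 mm in all. Origin: centre of the shank's lower end, z up along the plug. Plugged in, its origin is 11 mm above the box's underside, its x along the box's x, and the top 42 mm of the grip stands above the rim
- plug_grip (a point): point inside the plug's black grip, 52 mm above the plug's origin (24 mm under the grip's top): a height to grip it at. A spring roller catches a groove in the shank: pulling straight up takes about 6 to 9 N (hardest 4 to 7 mm up), then less; the plug is free after 24 mm
- tray: wooden tray fixed on the bench, 170 (x) x 130 (y) x 25 mm high, walls and floor about 4 mm, empty. Origin: centre of its underside. Here the plug goes, lying or standing
- cover: the box's cover, loose, 300 g on average, lying flat on the bench: aluminium plate 150 (x) x 110 (y) x 5 mm with three 13 mm through holes at (-60, +40), (-60, -40) and (+60, 0) mm in x, y, and a dark bridge handle along its x over its centre. Origin: centre of the plate's underside, z up
- cover_handle (a point): middle of the handle's bar, over the plate's centre, 34 mm above the plate's underside. The bar is 80 mm long along the plate's x, 14 mm wide (grip across y) and 16 mm high, its top 42 mm above the underside; 21 mm free space between plate and bar
- box_a (a point): mouth of the box's threaded hole at the -x, +y corner, 45 mm above the box's underside; axes as the box's
- cover_a (a point): centre of the cover's hole at the -x, +y corner, at the plate's underside; belongs over box_a
- box_b (a point): mouth of the box's threaded hole at the -x, -y corner, 45 mm above the box's underside; axes as the box's
- cover_b (a point): centre of the cover's hole at the -x, -y corner, at the plate's underside; belongs over box_b
- box_c (a point): mouth of the box's threaded hole at the middle of the +x side, 45 mm above the box's underside; axes as the box's
- cover_c (a point): centre of the cover's hole at the middle of the +x side, at the plate's underside; belongs over box_c
- beaker: loose bystander: amber wax beaker with a flared mouth, 125 mm tall, 68 mm across; stands upright, origin centre of its foot
- cauldron: loose bystander: amber wax three-legged cauldron with two ear arches, 107 mm tall, 91 mm across; origin on the bench under its centre
- cauldron_dark: loose bystander: the same in black wax, 107 mm tall, 78 mm across; origin on the bench under its centre
- mould: loose bystander: white plaster mould block 90 x 70 x 50 mm; origin centre of its underside
- ear: loose bystander: U-shaped amber wax ear lying flat, 54 x 49 mm, 14 mm thick; origin on the bench midway between its two ends
- spatula: loose bystander: modelling spatula about 180 mm long, lying flat along its own x; origin on the bench
- jar: loose bystander: closed jar 60 mm across, 80 mm tall; origin centre of its underside
There are look-alikes about, which are no part of the job. Of the things like the plug, leave any that is red; of the rest the smaller one is meant. What is shaped like the cover but purple is not meant.

How it is judged:
By the outcome, as a careful person would: the job done as asked, in the order asked, and still so for the second after the job is handed in, while the arm keeps its last pose, push and grip.
It also fails if it takes over 67 s, if anything falls off the work surface, if the arm or the gripper's body presses on something with over 40 N, if the wrist force passes 120 N, or if a joint passes its speed limit or range.

## Working session

There is one attempt and no reset: what is moved stays moved. The work goes in short steps, Python scripts to look and compute and a tool call to move; the robot and the scene stay as the last step left them, time stands still between calls to the robot, and variables do not carry over. Pictures are saved under pics/ and viewed, at most 10 in all, crops included, and the job is handed in when it is done.

Besides the shell and the picture viewer there is one more tool, called after ">>>" in YAML: its name, and indented under it one key for each argument. jog_arm: Moves the arm, as the interface text tells. Its arguments: {"type":"object","properties":{"plan":{"type":"array"},"grip_force":{"type":"number"}},"required":["plan"]}

```bash
mkdir -p pics; cat > h.py <<'E'
import numpy as np, cv2
from rig import sensors, imaging, manip
def cam(n):
    d=imaging.get_image(n); return d['image'],np.array(d['K']),np.array(d['extrinsics'])
def ray(K,E,u,v):
    d=np.linalg.inv(K)@np.array([u,v,1.]); d=np.array([d[0],-d[1],-d[2]])
    R=E[:3,:3];return -R.T@E[:3,3], R.T@d
def onz(K,E,u,v,z):
    o,d=ray(K,E,u,v); return o+d*(z-o[2])/d[2]
def proj(K,E,p):
    c=E[:3,:3]@np.array(p)+E[:3,3]; q=K@np.array([c[0],-c[1],-c[2]]); return q[:2]/q[2]
E
python3 - <<'E'
from h import *
print(manip.tcp_to_tips); s=sensors.get_state(); print(s)
for n in ['scene','side','wrist']:
    i,K,X=cam(n); np.savez(f'{n}0.npz',i=i,K=K,X=X); cv2.imwrite(f'pics/{n}0.png',i[:,:,::-1]); print(n,K.round(1).tolist(),(-X[:3,:3].T@X[:3,3]).round(3))
a=cv2.imread('pics/scene0.png');b=cv2.imread('pics/side0.png')
E
```

```text
0.1734
{'clock': 0.0, 'qpos': array([-1.23299059e+00,  2.76594074e-01,  1.50613654e+00, -2.32195995e-05,
        1.36070682e+00, -1.21018344e-01]), 'qd': array([ 0.00139583, -0.0002443 , -0.00203933,  0.00050438, -0.00133287,
        0.00081335]), 'effort': array([-1.96439418e-03, -4.16777444e+01, -2.45806396e+01, -1.35016335e-04,
        1.09456366e-02,  9.92377807e-06]), 'position': array([ 0.2545738 , -0.51533373,  0.40383859]), 'ee_rot': array([-9.15752166e-04,  9.73799301e-01,  2.27407280e-01, -1.11071654e-04]), 'contact_force': array([-0.24287772, -0.22257226,  0.04372559]), 'moment': array([ 0.00314295, -0.01719352,  0.03494127]), 'gripper_force': 0.0, 'width': 0.08556857171585826}
scene [[397.8, 0.0, 324.2], [0.0, 397.8, 202.2], [0.0, 0.0, 1.0]] [1.438 0.071 1.14 ]
side [[407.6, 0.0, 316.9], [0.0, 407.6, 196.7], [0.0, 0.0, 1.0]] [-0.146  0.778  0.714]
wrist [[278.4, 0.0, 322.5], [0.0, 278.4, 200.2], [0.0, 0.0, 1.0]] [ 0.325 -0.481  0.374]
```

View pics/scene0.png

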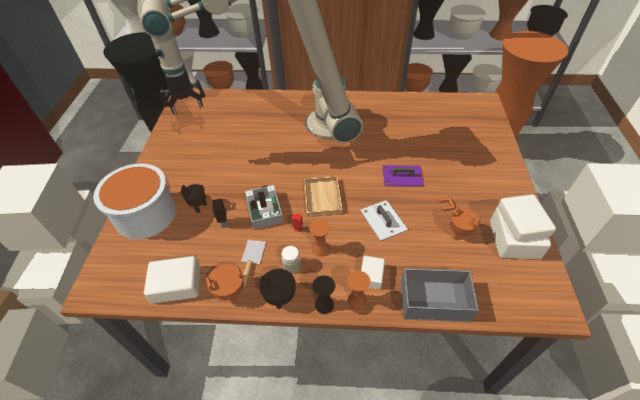

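View pics/side0.png

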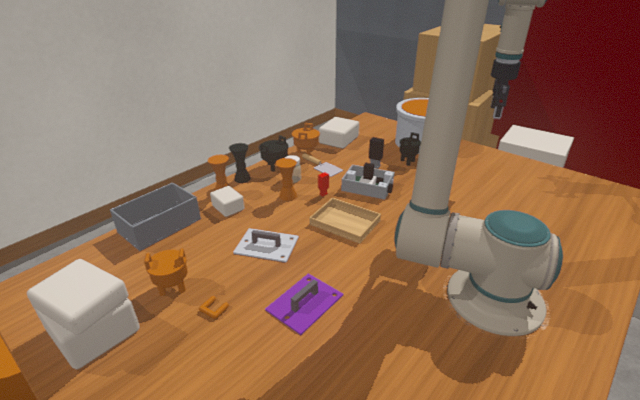

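The scene view shows the grey box at about (264,206) with the plug at (263,198), the tray at (323,196) and the silver cover at (384,219). The purple look-alike is at (403,175), the red plug at (297,222) and the bigger black one at (220,210). In the side view the box is at (368,182), the tray at (345,221) and the cover at (266,245).

```bash
python3 - <<'E'
from h import *
for n,pts in {'scene':dict(box=(264,207,.03),plugtop=(262,193,.087),tray=(323,197,.01),cover=(384,220,.005),purple=(403,176,.005),red=(297,222,.04),bigplug=(220,210,.045)),'side':dict(box=(368,182,.03),plugtop=(368,166,.087),tray=(345,221,.01),cover=(266,246,.005))}.items():
    d=np.load(n+'0.npz')
    for k,(u,v,z) in pts.items(): print(n,k,onz(d['K'],d['X'],u,v,z).round(3))
d=np.load('wrist0.npz');s=sensors.get_state()
from scipy.spatial.transform import Rotation as R
q=s['ee_rot'];T=R.from_quat(q,scalar_first=True).as_matrix()
c=-d['X'][:3,:3].T@d['X'][:3,3]
print('cam in tool',(T.T@(c-s['position'])).round(4),(T.T@d['X'][:3,:3].T).round(3));print(T.round(3))
E
```

```text
scene box [ 0.531 -0.217  0.03 ]
scene plugtop [ 0.514 -0.219  0.087]
scene tray [ 0.458 -0.007  0.01 ]
scene cover [0.555 0.218 0.005]
scene purple [0.333 0.302 0.005]
scene red [ 0.602 -0.089  0.04 ]
scene bigplug [ 0.563 -0.369  0.045]
side box [ 0.51  -0.208  0.03 ]
side plugtop [ 0.516 -0.211  0.087]
side tray [ 0.448 -0.006  0.01 ]
side cover [0.544 0.222 0.005]
cam in tool [0.079  0.0002 0.0303] [[-0.     0.95   0.311]
 [ 1.     0.    -0.   ]
 [-0.     0.311 -0.95 ]]
[[ 0.897  0.443 -0.   ]
 [ 0.443 -0.897  0.001]
 [ 0.    -0.001 -1.   ]]
```

View pics/wrist0.png

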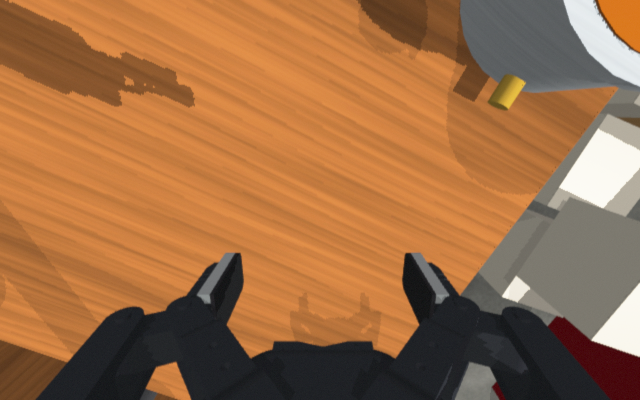

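The wrist view shows empty bench and the big pot at the upper right, with the fingertips near (225,280) and (425,280). Image up is tool +x. Next I'll go over the box.

>>> jog_arm:
  plan:
    - {"az": 0.88}
    - {"az": 0.88}
    - {"az": 0.88}
    - {"az": 0.88}
    - {"az": 0.87}
    - {"dx": 20.5,"dy": -30,"dz": 2}
    - {"dx": 20.5,"dy": -30,"dz": 2}
    - {"dx": 20.5,"dy": -30,"dz": 2}
    - {"dx": 20.5,"dy": -30,"dz": 2}
    - {"dx": 20.5,"dy": -30,"dz": 2}
    - {"dx": 20.5,"dy": -30,"dz": 2}
    - {"dx": 20.5,"dy": -30,"dz": 2}
    - {"dx": 20.5,"dy": -30,"dz": 2}
    - {"dx": 20.5,"dy": -30,"dz": 2}
    - {"dx": 20.5,"dy": -30,"dz": 2}
    - {}
    - {}
    - {}

```text
$.plan[0]: bad value
```

```bash
python3 - <<'E'
from h import *
s=sensors.get_state();print(s['position'],s['ee_rot'],s['clock'])
i,K,X=cam('wrist');np.savez('wrist1.npz',i=i,K=K,X=X);cv2.imwrite('pics/wrist1.png',i[:,:,::-1])
E
```

```text
[ 0.25460284 -0.51539498  0.40399883] [-7.33700366e-04  9.73803503e-01  2.27389961e-01 -6.63240867e-05] 0.15
```

View pics/wrist1.png

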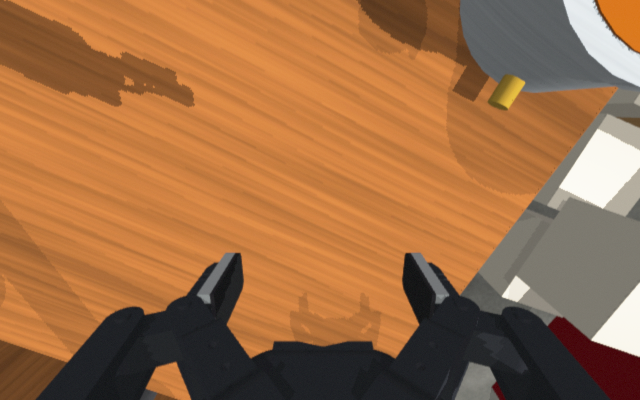

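The move was refused, so the view is unchanged. The rows probably need every key.

>>> jog_arm:
  plan:
    - {"dx": 0,"dy": 0,"dz": 0,"ax": 0,"ay": 0,"az": 0.88,"grip": 0}
    - {"dx": 0,"dy": 0,"dz": 0,"ax": 0,"ay": 0,"az": 0.88,"grip": 0}
    - {"dx": 0,"dy": 0,"dz": 0,"ax": 0,"ay": 0,"az": 0.88,"grip": 0}
    - {"dx": 0,"dy": 0,"dz": 0,"ax": 0,"ay": 0,"az": 0.88,"grip": 0}
    - {"dx": 0,"dy": 0,"dz": 0,"ax": 0,"ay": 0,"az": 0.87,"grip": 0}
    - {"dx": 0,"dy": 0,"dz": 0,"ax": 0,"ay": 0,"az": 0,"grip": 0}

```text
clock: 0.7
position: [0.2546, -0.5155, 0.4045]
ee_rot: [-0.0, 1.0, -0.001, -0.0]
contact_force: [-0.1, 0.4, -0.4]
width: 0.0854
gripper_force: 0.0
```

>>> jog_arm:
  plan:
    - {"dx": 20.5,"dy": -30,"dz": 2,"ax": 0,"ay": 0,"az": 0,"grip": 0}
    - {"dx": 20.5,"dy": -30,"dz": 2,"ax": 0,"ay": 0,"az": 0,"grip": 0}
    - {"dx": 20.5,"dy": -30,"dz": 2,"ax": 0,"ay": 0,"az": 0,"grip": 0}
    - {"dx": 20.5,"dy": -30,"dz": 2,"ax": 0,"ay": 0,"az": 0,"grip": 0}
    - {"dx": 20.5,"dy": -30,"dz": 2,"ax": 0,"ay": 0,"az": 0,"grip": 0}
    - {"dx": 20.5,"dy": -30,"dz": 2,"ax": 0,"ay": 0,"az": 0,"grip": 0}
    - {"dx": 20.5,"dy": -30,"dz": 2,"ax": 0,"ay": 0,"az": 0,"grip": 0}
    - {"dx": 20.5,"dy": -30,"dz": 2,"ax": 0,"ay": 0,"az": 0,"grip": 0}
    - {"dx": 20.5,"dy": -30,"dz": 2,"ax": 0,"ay": 0,"az": 0,"grip": 0}
    - {"dx": 20.5,"dy": -30,"dz": 2,"ax": 0,"ay": 0,"az": 0,"grip": 0}
    - {"dx": 0,"dy": 0,"dz": 0,"ax": 0,"ay": 0,"az": 0,"grip": 0}
    - {"dx": 0,"dy": 0,"dz": 0,"ax": 0,"ay": 0,"az": 0,"grip": 0}

```text
clock: 1.7
position: [0.4606, -0.2141, 0.3845]
ee_rot: [0.0, 1.0, 0.003, -0.0]
contact_force: [-0.2, 0.6, 0.6]
width: 0.0854
gripper_force: 0.0
```

```bash
python3 - <<'E'
from h import *
s=sensors.get_state();print(s['position'],s['ee_rot'],s['clock'])
i,K,X=cam('wrist');np.savez('wrist1.npz',i=i,K=K,X=X);cv2.imwrite('pics/wrist1b.png',i[:,:,::-1])
E
```

```text
[ 0.4606281  -0.21411286  0.38452482] [ 3.87084037e-06  9.99996643e-01  2.58192586e-03 -2.17003755e-04] 1.7
```

View pics/wrist1b.png

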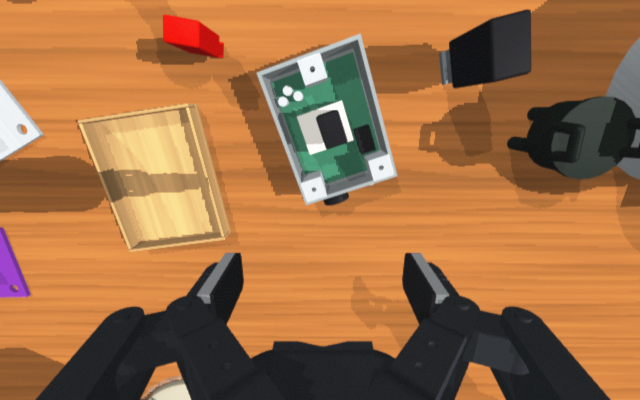

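The wrist view shows the box with threaded holes a at (314,190), b at (381,168) and c at (312,69), and the plug top around (330,128). The tray is at (155,178). The red plug at (192,36) and the bigger black one at (490,50) are clear of the box.

```bash
cat >> h.py <<'E'
REF=np.array([(-.06,.04),(-.06,-.04),(.06,0)])
def blob(g,u,v,r=7):
    u,v=int(round(u)),int(round(v))
    p=g[v-r:v+r+1,u-r:u+r+1].astype(float); t=(np.percentile(p,70)+p.min())/2
    n,l,st,_=cv2.connectedComponentsWithStats((p<t).astype(np.uint8))
    ok=[k for k in range(1,n) if st[k,0]>0 and st[k,1]>0 and st[k,0]+st[k,2]<2*r+1 and st[k,1]+st[k,3]<2*r+1]
    if not ok: return None
    k=max(ok,key=lambda k:st[k,4]); w=np.where(l==k,np.percentile(p,70)-p,0)
    yy,xx=np.mgrid[:2*r+1,:2*r+1]; return np.array([u-r+(w*xx).sum()/w.sum(),v-r+(w*yy).sum()/w.sum()]),st[k,4]
def fit(P):
    P=np.array(P)[:,:2]; m=P.mean(0); r=REF.mean(0)
    A=REF-r;B=P-m; yaw=np.arctan2((A[:,0]*B[:,1]-A[:,1]*B[:,0]).sum(),(A*B).sum())
    c,s=np.cos(yaw),np.sin(yaw);Rm=np.array([[c,-s],[s,c]])
    return m-Rm@r,yaw,np.linalg.norm(P-(REF-r)@Rm.T-m,axis=1)
E
python3 - <<'E'
from h import *
d=np.load('wrist1.npz');i,K,X=d['i'],d['K'],d['X'];g=cv2.cvtColor(i,cv2.COLOR_RGB2GRAY)
P=[]
for u,v in [(314,190),(381,168),(312,69)]:
    b=blob(g,u,v);print(b);P.append(onz(K,X,*b[0],.045))
print(np.round(P,4));c,y,e=fit(P);print('box',c,np.degrees(y),e)
# predicted plug top
for z in (.087,.045):
  pr=[]
  for sx,sy in ((1,1),(1,-1),(-1,-1),(-1,1)):
    q=c+np.array([[np.cos(y),-np.sin(y)],[np.sin(y),np.cos(y)]])@np.array([sx*.016,sy*.011]); pr.append(proj(K,X,[*q,z]).round(0).tolist())
  print(z,pr)
m=(i.max(2)<60).astype(np.uint8);n,l,st,ce=cv2.connectedComponentsWithStats(m)
for k in range(1,n):
    if st[k,4]>60 and st[k,1]<215: print(st[k],ce[k])
hsv=cv2.cvtColor(i,cv2.COLOR_RGB2HSV)
for u,v in [(80,123),(196,105),(228,235),(132,249)]: print('tray',onz(K,X,u,v,.025).round(4))
E
```

```text
(array([313.50476889, 189.08510638]), np.int32(13))
(array([380.70067196, 167.22480147]), np.int32(15))
(array([312.02033081,  69.04238456]), np.int32(21))
[[ 0.452  -0.2045  0.045 ]
 [ 0.4779 -0.2802  0.045 ]
 [ 0.5782 -0.2036  0.045 ]]
box [ 0.52162772 -0.22297019] 18.875409962804884 [8.89345929e-05 1.00965757e-04 1.85038311e-04]
0.087 [[315.0, 117.0], [338.0, 108.0], [348.0, 142.0], [326.0, 150.0]]
0.045 [[316.0, 116.0], [336.0, 109.0], [345.0, 138.0], [325.0, 144.0]]
[ 449   11   82   76 4613] [491.6930414   50.80359853]
[ 507   99   83   77 3024] [551.10846561 136.15939153]
[ 597   98   43   67 1716] [619.71620047 133.79137529]
[317 111  29  37 720] [331.15138889 128.84583333]
[354 125  21  29 421] [364.09026128 138.90023753]
[324 193  24  12 132] [335.64393939 199.16666667]
tray [0.5233 0.062  0.025 ]
tray [ 0.5434 -0.0729  0.025 ]
tray [ 0.3839 -0.0926  0.025 ]
tray [0.3631 0.036  0.025 ]
```

The three holes fit the box to within 0.2 mm: centre (0.5216, -0.2230), yaw 18.9°. The plug blob sits where that predicts. I'll go above it, grip at z≈0.070 so the tips stay over the rim, and pre-close partly.

>>> jog_arm:
  plan:
    - {"dx": 30.5,"dy": 4.5,"dz": 0,"ax": 0,"ay": 0,"az": 0,"grip": 0.4}
    - {"dx": 30.5,"dy": 4.5,"dz": 0,"ax": 0,"ay": 0,"az": 0,"grip": 0.4}
    - {"dx": 0,"dy": 0,"dz": 0,"ax": 0,"ay": 0,"az": -0.775,"grip": 0.4}
    - {"dx": 0,"dy": 0,"dz": 0,"ax": 0,"ay": 0,"az": -0.775,"grip": 0.4}
    - {"dx": 0,"dy": 0,"dz": 0,"ax": 0,"ay": 0,"az": -0.775,"grip": 0.4}
    - {"dx": 0,"dy": 0,"dz": 0,"ax": 0,"ay": 0,"az": -0.775,"grip": 0.4}
    - {"dx": 0,"dy": 0,"dz": 30,"ax": 0,"ay": 0,"az": 0,"grip": 0.4}
    - {"dx": 0,"dy": 0,"dz": 30,"ax": 0,"ay": 0,"az": 0,"grip": 0.4}
    - {"dx": 0,"dy": 0,"dz": 0,"ax": 0,"ay": 0,"az": 0,"grip": 0.4}
    - {"dx": 0,"dy": 0,"dz": 0,"ax": 0,"ay": 0,"az": 0,"grip": 0.4}
  grip_force: 50

```text
clock: 2.58
position: [0.5199, -0.2259, 0.3236]
ee_rot: [-0.001, 0.987, 0.16, -0.002]
contact_force: [-0.3, 0.6, 0.2]
width: 0.0513
gripper_force: 0.0
```

>>> jog_arm:
  plan:
    - {"dx": 2.5,"dy": -2.2,"dz": 15,"ax": 0,"ay": 0,"az": 0,"grip": 0.4}
    - {"dx": 0,"dy": 0,"dz": 25,"ax": 0,"ay": 0,"az": 0,"grip": 0.4}
    - {"dx": 0,"dy": 0,"dz": 0,"ax": 0,"ay": 0,"az": 0,"grip": 0.4}
    - {"dx": 0,"dy": 0,"dz": 0,"ax": 0,"ay": 0,"az": 0,"grip": 0.4}

```text
clock: 2.92
position: [0.5226, -0.2226, 0.2856]
ee_rot: [0.0, 0.987, 0.161, -0.0]
contact_force: [0.3, -0.1, 0.1]
width: 0.0511
gripper_force: 0.0
```

>>> jog_arm:
  plan:
    - {"dx": -0.5,"dy": 0,"dz": 20,"ax": 0,"ay": 0,"az": -0.05,"grip": 0.4}
    - {"dx": 0,"dy": 0,"dz": 20,"ax": 0,"ay": 0,"az": 0,"grip": 0.4}
    - {"dx": 0,"dy": 0,"dz": 20,"ax": 0,"ay": 0,"az": 0,"grip": 0.4}
    - {"dx": 0,"dy": 0,"dz": 0,"ax": 0,"ay": 0,"az": 0,"grip": 0.4}
    - {"dx": 0,"dy": 0,"dz": 0,"ax": 0,"ay": 0,"az": 0,"grip": 1}
    - {"dx": 0,"dy": 0,"dz": 0,"ax": 0,"ay": 0,"az": 0,"grip": 1}
    - {"dx": 0,"dy": 0,"dz": 0,"ax": 0,"ay": 0,"az": 0,"grip": 1}
    - {"dx": 0,"dy": 0,"dz": 0,"ax": 0,"ay": 0,"az": 0,"grip": 1}
    - {"dx": 0,"dy": 0,"dz": 0,"ax": 0,"ay": 0,"az": 0,"grip": 1}
    - {"dx": 0,"dy": 0,"dz": 0,"ax": 0,"ay": 0,"az": 0,"grip": 1}

```text
clock: 3.75
position: [0.5229, -0.2225, 0.227]
ee_rot: [0.001, 0.986, 0.164, 0.002]
contact_force: [-0.3, 0.7, 7.0]
width: 0.0214
gripper_force: 49.7
```

>>> jog_arm:
  plan:
    - {"dx": 0,"dy": 0,"dz": -4,"ax": 0,"ay": 0,"az": 0,"grip": 1}
    - {"dx": 0,"dy": 0,"dz": -4,"ax": 0,"ay": 0,"az": 0,"grip": 1}
    - {"dx": 0,"dy": 0,"dz": -4,"ax": 0,"ay": 0,"az": 0,"grip": 1}
    - {"dx": 0,"dy": 0,"dz": -4,"ax": 0,"ay": 0,"az": 0,"grip": 1}
    - {"dx": 0,"dy": 0,"dz": -8,"ax": 0,"ay": 0,"az": 0,"grip": 1}
    - {"dx": 0,"dy": 0,"dz": -8,"ax": 0,"ay": 0,"az": 0,"grip": 1}
    - {"dx": 0,"dy": 0,"dz": -20,"ax": 0,"ay": 0,"az": 0,"grip": 1}
    - {"dx": 0,"dy": 0,"dz": -30,"ax": 0,"ay": 0,"az": 0,"grip": 1}
    - {"dx": 0,"dy": 0,"dz": -30,"ax": 0,"ay": 0,"az": 0,"grip": 1}
    - {"dx": 0,"dy": 0,"dz": -10,"ax": 0,"ay": 0,"az": 0,"grip": 1}
    - {"dx": 0,"dy": 0,"dz": 0,"ax": 0,"ay": 0,"az": 0,"grip": 1}

```text
clock: 4.67
position: [0.5225, -0.2219, 0.3506]
ee_rot: [0.002, 0.986, 0.164, 0.003]
contact_force: [-0.3, 0.1, -1.0]
width: 0.0212
gripper_force: 50.8
```

```bash
python3 - <<'E'
from h import *
s=sensors.get_state();print(s['position'],s['ee_rot'],s['clock'],s['contact_force'],s['width'])
a=cam('wrist')[0];b,K,X=cam('scene');u,v=proj(K,X,[.52,-.22,.13]).astype(int)
c=cv2.resize(b[v-60:v+65,u-100:u+100],(640,400),interpolation=cv2.INTER_CUBIC)
cv2.imwrite('pics/pull.png',cv2.resize(np.vstack([a,c]),(480,600))[:,:,::-1])
E
```

```text
[ 0.52251415 -0.22193134  0.35059672] [0.00178195 0.98648516 0.16382055 0.00258578] 4.6667 [-0.25351853  0.14583638 -1.0383802 ] 0.021240629527202806
```

View pics/pull.png

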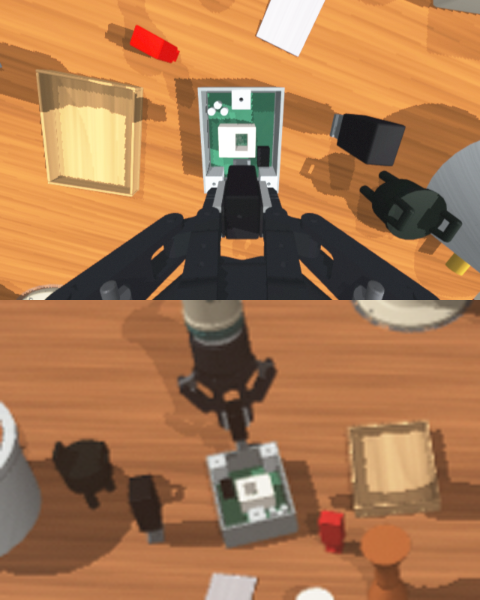

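The plug is out and held, the socket is empty and nothing else has moved. Next it goes to the tray centre, about (0.453, -0.017).

>>> jog_arm:
  plan:
    - {"dx": 0,"dy": -36,"dz": 0,"ax": 0,"ay": 0,"az": 0,"grip": 1}
    - {"dx": 0,"dy": -36,"dz": 0,"ax": 0,"ay": 0,"az": 0,"grip": 1}
    - {"dx": 0,"dy": -36,"dz": 0,"ax": 0,"ay": 0,"az": 0,"grip": 1}
    - {"dx": 0,"dy": -36,"dz": 0,"ax": 0,"ay": 0,"az": 0,"grip": 1}
    - {"dx": 0,"dy": -36,"dz": 0,"ax": 0,"ay": 0,"az": 0,"grip": 1}
    - {"dx": 0,"dy": -36,"dz": 0,"ax": 0,"ay": 0,"az": 0,"grip": 1}
    - {"dx": 0,"dy": 0,"dz": 30,"ax": 0,"ay": 0,"az": 0,"grip": 1}
    - {"dx": 0,"dy": 0,"dz": 30,"ax": 0,"ay": 0,"az": 0,"grip": 1}
    - {"dx": 0,"dy": 0,"dz": 30,"ax": 0,"ay": 0,"az": 0,"grip": 1}
    - {"dx": 0,"dy": 0,"dz": 15,"ax": 0,"ay": 0,"az": 0,"grip": 1}
    - {"dx": 0,"dy": 0,"dz": 0,"ax": 0,"ay": 0,"az": 0,"grip": 1}
    - {"dx": 0,"dy": 0,"dz": 0,"ax": 0,"ay": 0,"az": 0,"grip": 1}

```text
clock: 5.77
position: [0.4512, -0.0174, 0.24]
ee_rot: [-0.001, 0.986, 0.164, -0.003]
contact_force: [1.3, 0.5, -0.5]
width: 0.0214
gripper_force: 50.7
```

>>> jog_arm:
  plan:
    - {"dx": 0,"dy": 0,"dz": 8,"ax": 0,"ay": 0,"az": 0,"grip": 1}
    - {"dx": 0,"dy": 0,"dz": 5,"ax": 0,"ay": 0,"az": 0,"grip": 1}
    - {"dx": 0,"dy": 0,"dz": 4,"ax": 0,"ay": 0,"az": 0,"grip": 1}
    - {"dx": 0,"dy": 0,"dz": 0,"ax": 0,"ay": 0,"az": 0,"grip": 1}
    - {"dx": 0,"dy": 0,"dz": 0,"ax": 0,"ay": 0,"az": 0,"grip": 1}

```text
clock: 6.18
position: [0.4524, -0.0177, 0.2248]
ee_rot: [0.0, 0.987, 0.164, 0.0]
contact_force: [0.2, -0.8, -0.6]
width: 0.0212
gripper_force: 50.8
```

>>> jog_arm:
  plan:
    - {"dx": 0,"dy": 0,"dz": 2,"ax": 0,"ay": 0,"az": 0,"grip": 1}
    - {"dx": 0,"dy": 0,"dz": 1.5,"ax": 0,"ay": 0,"az": 0,"grip": 1}
    - {"dx": 0,"dy": 0,"dz": 0,"ax": 0,"ay": 0,"az": 0,"grip": 1}
    - {"dx": 0,"dy": 0,"dz": 0,"ax": 0,"ay": 0,"az": 0,"grip": 1}
    - {"dx": 0,"dy": 0,"dz": 0,"ax": 0,"ay": 0,"az": 0,"grip": 0.65}
    - {"dx": 0,"dy": 0,"dz": 0,"ax": 0,"ay": 0,"az": 0,"grip": 0.45}
    - {"dx": 0,"dy": 0,"dz": 0,"ax": 0,"ay": 0,"az": 0,"grip": 0.4}
    - {"dx": 0,"dy": 0,"dz": 0,"ax": 0,"ay": 0,"az": 0,"grip": 0.4}
    - {"dx": 0,"dy": 0,"dz": 0,"ax": 0,"ay": 0,"az": 0,"grip": 0.4}
    - {"dx": 0,"dy": 0,"dz": -10,"ax": 0,"ay": 0,"az": 0,"grip": 0.4}
    - {"dx": 0,"dy": 0,"dz": -30,"ax": 0,"ay": 0,"az": 0,"grip": 0.4}
    - {"dx": 0,"dy": 0,"dz": -40,"ax": 0,"ay": 0,"az": 0,"grip": 0}
    - {"dx": 0,"dy": 0,"dz": -40,"ax": 0,"ay": 0,"az": 0,"grip": 0}
    - {"dx": 0,"dy": 0,"dz": -40,"ax": 0,"ay": 0,"az": 0,"grip": 0}
    - {"dx": 0,"dy": 0,"dz": 0,"ax": 0,"ay": 0,"az": 0,"grip": 0}

```text
clock: 7.43
position: [0.4545, -0.018, 0.3888]
ee_rot: [0.003, 0.986, 0.164, 0.007]
contact_force: [0.9, 0.5, 1.0]
width: 0.0852
gripper_force: 0.0
```

>>> jog_arm:
  plan:
    - {"dx": 17,"dy": -32,"dz": 0,"ax": 0,"ay": 0,"az": 0,"grip": 0}
    - {"dx": 17,"dy": -32,"dz": 0,"ax": 0,"ay": 0,"az": 0,"grip": 0}
    - {"dx": 17,"dy": -32,"dz": 0,"ax": 0,"ay": 0,"az": 0,"grip": 0}
    - {"dx": 17,"dy": -32,"dz": 0,"ax": 0,"ay": 0,"az": 0,"grip": 0}
    - {"dx": 17,"dy": -32,"dz": 0,"ax": 0,"ay": 0,"az": 0,"grip": 0}
    - {"dx": 17,"dy": -32,"dz": 0,"ax": 0,"ay": 0,"az": 0,"grip": 0}
    - {"dx": 0,"dy": 0,"dz": 0,"ax": 0,"ay": 0,"az": 0,"grip": 0}
    - {"dx": 0,"dy": 0,"dz": 0,"ax": 0,"ay": 0,"az": 0,"grip": 0}

```text
clock: 8.1
position: [0.4868, 0.1986, 0.3806]
ee_rot: [0.0, 0.986, 0.166, -0.0]
contact_force: [0.6, -0.3, -0.0]
width: 0.0853
gripper_force: 0.0
```

```bash
python3 - <<'E'
from h import *
s=sensors.get_state();print(s['position'],s['ee_rot'],s['clock'])
i,K,X=cam('wrist');np.savez('wrist2.npz',i=i,K=K,X=X);cv2.imwrite('pics/wrist2.png',i[:,:,::-1])
E
```

```text
[0.4867954  0.1986314  0.38057313] [ 1.73407182e-04  9.86205290e-01  1.65526374e-01 -3.39065754e-04] 8.1
```

View pics/wrist2.png

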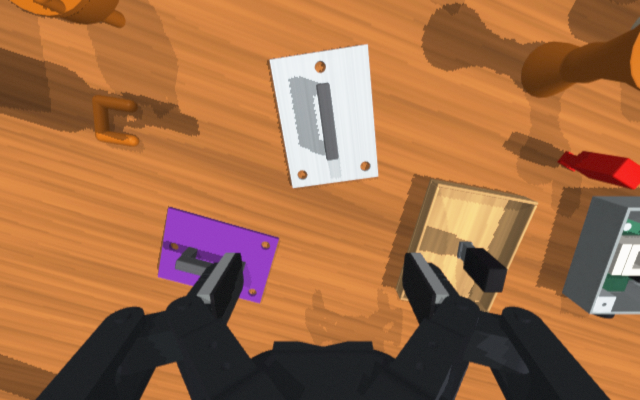

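The plug stands in the tray at (485,265). The silver cover has hole c at (320,66), a at (302,175) and b at (365,166). Its handle runs from (322,85) to (333,158).

```bash
python3 - <<'E'
from h import *
d=np.load('wrist2.npz');i,K,X=d['i'],d['K'],d['X']
sat=cv2.cvtColor(i,cv2.COLOR_RGB2HSV)[:,:,1]
plate=(sat<90)&(i.max(2)>0)
P=[]
for u,v in [(302,175),(365,166),(320,66)]:
    b=blob(255-sat,u,v,9);print(b);P.append(onz(K,X,*b[0],.004))
print(np.round(P,4));c,y,e=fit(P);print('cover',c,np.degrees(y),e)
R=np.array([[np.cos(y),-np.sin(y)],[np.sin(y),np.cos(y)]])
for z in(.042,.026): print(z,[proj(K,X,[*(c+R@np.array([sx*.04,sy*.007])),z]).round(1).tolist() for sx,sy in ((1,1),(1,-1),(-1,-1),(-1,1))])
s=sensors.get_state();q=s['ee_rot'];print(np.degrees(2*np.arctan2(q[2],q[1])))
E
```

```text
(array([301.89098068, 174.23538821]), np.int32(54))
(array([364.64666515, 165.53731851]), np.int32(59))
(array([319.62172855,  66.54747413]), np.int32(85))
[[0.4786 0.2229 0.004 ]
 [0.515  0.1517 0.004 ]
 [0.6036 0.2418 0.004 ]]
cover [0.55020818 0.21453224] 27.0421098872773 [1.71069037e-05 4.48620851e-05 4.18713692e-05]
0.042 [[315.3, 83.5], [328.8, 81.4], [338.3, 158.6], [325.9, 160.4]]
0.026 [[315.6, 84.7], [328.5, 82.8], [337.6, 156.3], [325.7, 158.0]]
18.955923656607126
```

The cover fits to within 0.05 mm: centre (0.5502, 0.2145), yaw 27.0°, and the handle sits where that predicts.

>>> jog_arm:
  plan:
    - {"dx": 32.5,"dy": 2.8,"dz": 10,"ax": 0,"ay": 0,"az": 0,"grip": 0.3}
    - {"dx": 32.5,"dy": 2.8,"dz": 10,"ax": 0,"ay": 0,"az": 0,"grip": 0.3}
    - {"dx": 0,"dy": 0,"dz": 20,"ax": 0,"ay": 0,"az": -0.675,"grip": 0.3}
    - {"dx": 0,"dy": 0,"dz": 20,"ax": 0,"ay": 0,"az": -0.675,"grip": 0.3}
    - {"dx": 0,"dy": 0,"dz": 30,"ax": 0,"ay": 0,"az": 0,"grip": 0.5}
    - {"dx": 0,"dy": 0,"dz": 30,"ax": 0,"ay": 0,"az": 0,"grip": 0.5}
    - {"dx": 0,"dy": 0,"dz": 0,"ax": 0,"ay": 0,"az": 0,"grip": 0.5}
    - {"dx": 0,"dy": 0,"dz": 0,"ax": 0,"ay": 0,"az": 0,"grip": 0.5}
    - {"dx": 0,"dy": 0,"dz": 0,"ax": 0,"ay": 0,"az": 0,"grip": 0.5}
  grip_force: 100

```text
clock: 8.9
position: [0.5509, 0.2119, 0.2626]
ee_rot: [0.0, 0.973, 0.232, 0.001]
contact_force: [1.1, -0.4, 0.8]
width: 0.0426
gripper_force: 0.0
```

```bash
cat > st.py <<'E'
from h import *
from scipy.spatial.transform import Rotation as Ro
import sys
s=sensors.get_state();M=Ro.from_quat(s['ee_rot'],scalar_first=True).as_matrix()
print(s['position'].round(4),'ang',np.degrees(np.arctan2(M[1,0],M[0,0])).round(2),'z',M[:,2].round(4),s['contact_force'].round(1),s['moment'].round(2),s['width'],s['clock'])
if len(sys.argv)>3: print('tool delta mm',(M.T@(np.array(list(map(float,sys.argv[1:4])))-s['position'])*1000).round(1))
E
python3 st.py .5502 .2145 .189
```

```text
[0.5509 0.2119 0.2626] ang 26.87 z [ 2.e-03  2.e-04 -1.e+00] [ 1.1 -0.4  0.8] [ 0.02 -0.01 -0.04] 0.04259974632089445 8.9
tool delta mm [ 0.4 -2.7 73.6]
```

>>> jog_arm:
  plan:
    - {"dx": 0.4,"dy": -2.7,"dz": 20,"ax": 0,"ay": 0,"az": -0.03,"grip": 0.5}
    - {"dx": 0,"dy": 0,"dz": 20,"ax": 0,"ay": 0,"az": 0,"grip": 0.5}
    - {"dx": 0,"dy": 0,"dz": 0,"ax": 0,"ay": 0,"az": 0,"grip": 0.5}
    - {"dx": 0,"dy": 0,"dz": 0,"ax": 0,"ay": 0,"az": 0,"grip": 0.5}
    - {"dx": 0,"dy": 0,"dz": 0,"ax": 0,"ay": 0,"az": 0,"grip": 0.5}

```text
clock: 9.32
position: [0.5502, 0.2154, 0.2233]
ee_rot: [0.0, 0.972, 0.234, 0.002]
contact_force: [0.5, -0.2, -1.1]
width: 0.043
gripper_force: 0.0
```

```bash
python3 st.py .5502 .2145 .189
```

```text
[0.5502 0.2154 0.2233] ang 27.12 z [ 3.7e-03  8.0e-04 -1.0e+00] [ 0.5 -0.2 -1.1] [ 0.04  0.01 -0.04] 0.043008307888411326 9.3167
tool delta mm [-0.5  0.7 34.3]
```

>>> jog_arm:
  plan:
    - {"dx": 0,"dy": 0.5,"dz": 15,"ax": 0,"ay": 0,"az": 0,"grip": 0.5}
    - {"dx": 0,"dy": 0,"dz": 12,"ax": 0,"ay": 0,"az": 0,"grip": 0.5}
    - {"dx": 0,"dy": 0,"dz": 7,"ax": 0,"ay": 0,"az": 0,"grip": 0.5}
    - {"dx": 0,"dy": 0,"dz": 0,"ax": 0,"ay": 0,"az": 0,"grip": 0.5}
    - {"dx": 0,"dy": 0,"dz": 0,"ax": 0,"ay": 0,"az": 0,"grip": 0.5}
    - {"dx": 0,"dy": 0,"dz": 0,"ax": 0,"ay": 0,"az": 0,"grip": 1}
    - {"dx": 0,"dy": 0,"dz": 0,"ax": 0,"ay": 0,"az": 0,"grip": 1}
    - {"dx": 0,"dy": 0,"dz": 0,"ax": 0,"ay": 0,"az": 0,"grip": 1}
    - {"dx": 0,"dy": 0,"dz": 0,"ax": 0,"ay": 0,"az": 0,"grip": 1}
    - {"dx": 0,"dy": 0,"dz": 0,"ax": 0,"ay": 0,"az": 0,"grip": 1}
    - {"dx": 0,"dy": 0,"dz": 0,"ax": 0,"ay": 0,"az": 0,"grip": 1}

```text
clock: 10.23
position: [0.5499, 0.2149, 0.1884]
ee_rot: [0.0, 0.972, 0.235, 0.001]
contact_force: [-1.0, -0.3, 4.8]
width: 0.0125
gripper_force: 98.0
```

```bash
python3 st.py .5502 .2145 .189
```

```text
[0.5499 0.2149 0.1884] ang 27.13 z [ 1.9e-03  3.0e-04 -1.0e+00] [-1.  -0.3  4.8] [-0.03  0.14  0.02] 0.012516077325627947 10.2333
tool delta mm [ 0.   0.5 -0.6]
```

>>> jog_arm:
  plan:
    - {"dx": 0,"dy": 0,"dz": -5,"ax": 0,"ay": 0,"az": 0,"grip": 1}
    - {"dx": 0,"dy": 0,"dz": -10,"ax": 0,"ay": 0,"az": 0,"grip": 1}
    - {"dx": 0,"dy": 0,"dz": -15,"ax": 0,"ay": 0,"az": 0,"grip": 1}
    - {"dx": 0,"dy": 0,"dz": -20,"ax": 0,"ay": 0,"az": 0,"grip": 1}
    - {"dx": 0,"dy": 0,"dz": -25,"ax": 0,"ay": 0,"az": 0,"grip": 1}
    - {"dx": 0,"dy": 0,"dz": -25,"ax": 0,"ay": 0,"az": 0,"grip": 1}
    - {"dx": 0,"dy": 0,"dz": -25,"ax": 0,"ay": 0,"az": 0,"grip": 1}
    - {"dx": 0,"dy": 0,"dz": -25,"ax": 0,"ay": 0,"az": 0,"grip": 1}
    - {"dx": 0,"dy": 0,"dz": -20,"ax": 0,"ay": 0,"az": 0,"grip": 1}
    - {"dx": 0,"dy": 0,"dz": -10,"ax": 0,"ay": 0,"az": 0,"grip": 1}
    - {"dx": 0,"dy": 0,"dz": -5,"ax": 0,"ay": 0,"az": 0,"grip": 1}
    - {"dx": 0,"dy": 0,"dz": 0,"ax": 0,"ay": 0,"az": 0,"grip": 1}
    - {"dx": 0,"dy": 0,"dz": 0,"ax": 0,"ay": 0,"az": 0,"grip": 1}
    - {"dx": 0,"dy": 0,"dz": 0,"ax": 0,"ay": 0,"az": 0,"grip": 1}

```text
clock: 11.4
position: [0.549, 0.2147, 0.3704]
ee_rot: [0.0, 0.972, 0.235, -0.002]
contact_force: [-0.6, 0.4, -2.9]
width: 0.0124
gripper_force: 97.5
```

```bash
python3 st.py .5216 -.2230 .370; python3 - <<'E'
from h import *
i,K,X=cam('wrist');np.savez('wrist3.npz',i=i,K=K,X=X);cv2.imwrite('pics/wrist3.png',i[:,:,::-1])
E
```

```text
[0.549  0.2147 0.3704] ang 27.13 z [-0.0034 -0.001  -1.    ] [-0.6  0.4 -2.9] [-0.01 -0.01 -0.02] 0.012368086892927427 11.4
tool delta mm [-224.   377.     0.9]
```

View pics/wrist3.png

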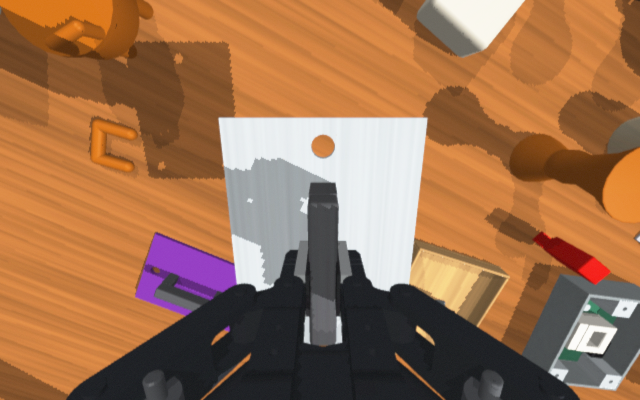

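The cover is held level, with hole c at (323,146) and the front corners at (219,118) and (427,118). Next I'll carry it high over to the box.

>>> jog_arm:
  plan:
    - {"dx": -4,"dy": 7,"dz": 0,"ax": 0,"ay": 0,"az": 0,"grip": 1}
    - {"dx": -10,"dy": 17,"dz": 0,"ax": 0,"ay": 0,"az": 0,"grip": 1}
    - {"dx": -16,"dy": 27,"dz": 0,"ax": 0,"ay": 0,"az": 0,"grip": 1}
    - {"dx": -16,"dy": 27,"dz": 0,"ax": 0,"ay": 0,"az": 0,"grip": 1}
    - {"dx": -16,"dy": 27,"dz": 0,"ax": 0,"ay": 0,"az": 0,"grip": 1}
    - {"dx": -16,"dy": 27,"dz": 0,"ax": 0,"ay": 0,"az": 0,"grip": 1}
    - {"dx": -16,"dy": 27,"dz": 0,"ax": 0,"ay": 0,"az": 0,"grip": 1}
    - {"dx": -16,"dy": 27,"dz": 0,"ax": 0,"ay": 0,"az": 0,"grip": 1}
    - {"dx": -16,"dy": 27,"dz": 0,"ax": 0,"ay": 0,"az": 0,"grip": 1}
    - {"dx": -16,"dy": 27,"dz": 0,"ax": 0,"ay": 0,"az": 0,"grip": 1}
    - {"dx": -16,"dy": 27,"dz": 0,"ax": 0,"ay": 0,"az": 0,"grip": 1}
    - {"dx": -16,"dy": 27,"dz": 0,"ax": 0,"ay": 0,"az": 0,"grip": 1}
    - {"dx": -16,"dy": 27,"dz": 0,"ax": 0,"ay": 0,"az": 0,"grip": 1}
    - {"dx": -16,"dy": 27,"dz": 0,"ax": 0,"ay": 0,"az": 0,"grip": 1}
    - {"dx": -14,"dy": 21,"dz": 0,"ax": 0,"ay": 0,"az": 0,"grip": 1}
    - {"dx": -4,"dy": 8,"dz": 0,"ax": 0,"ay": 0,"az": 0,"grip": 1}
    - {"dx": 0,"dy": 0,"dz": 0,"ax": 0,"ay": 0,"az": 0.69,"grip": 1}
    - {"dx": 0,"dy": 0,"dz": 0,"ax": 0,"ay": 0,"az": 0.69,"grip": 1}
    - {"dx": 0,"dy": 0,"dz": 0,"ax": 0,"ay": 0,"az": 0,"grip": 1}
    - {"dx": 0,"dy": 0,"dz": 0,"ax": 0,"ay": 0,"az": 0,"grip": 1}

```text
clock: 13.12
position: [0.5218, -0.2227, 0.3717]
ee_rot: [-0.0, 0.986, 0.165, -0.0]
contact_force: [-0.1, 0.6, -3.9]
width: 0.0125
gripper_force: 97.9
```

```bash
python3 st.py .5219 -.2232 .2434; python3 st.py .5219 -.2232 .2434
```

```text
[ 0.5218 -0.2227  0.3717] ang 18.95 z [-1.e-03  7.e-04 -1.e+00] [-0.1  0.6 -3.9] [-0.03 -0.01  0.05] 0.012484811374400747 13.1167
tool delta mm [  0.    0.6 128.3]
[ 0.5218 -0.2227  0.3717] ang 18.95 z [-1.e-03  7.e-04 -1.e+00] [-0.1  0.6 -3.9] [-0.03 -0.01  0.05] 0.012484811374400747 13.1167
tool delta mm [  0.    0.6 128.3]
```

>>> jog_arm:
  plan:
    - {"dx": 0,"dy": 0.3,"dz": 10,"ax": 0,"ay": 0,"az": 0,"grip": 1}
    - {"dx": 0,"dy": 0,"dz": 20,"ax": 0,"ay": 0,"az": 0,"grip": 1}
    - {"dx": 0,"dy": 0,"dz": 20,"ax": 0,"ay": 0,"az": 0,"grip": 1}
    - {"dx": 0,"dy": 0,"dz": 20,"ax": 0,"ay": 0,"az": 0,"grip": 1}
    - {"dx": 0,"dy": 0,"dz": 15,"ax": 0,"ay": 0,"az": 0,"grip": 1}
    - {"dx": 0,"dy": 0,"dz": 10,"ax": 0,"ay": 0,"az": 0,"grip": 1}
    - {"dx": 0,"dy": 0,"dz": 5,"ax": 0,"ay": 0,"az": 0,"grip": 1}
    - {"dx": 0,"dy": 0,"dz": 0,"ax": 0,"ay": 0,"az": 0,"grip": 1}
    - {"dx": 0,"dy": 0,"dz": 0,"ax": 0,"ay": 0,"az": 0,"grip": 1}
    - {"dx": 0,"dy": 0,"dz": 0,"ax": 0,"ay": 0,"az": 0,"grip": 1}
    - {"dx": 0,"dy": 0,"dz": 0,"ax": 0,"ay": 0,"az": 0,"grip": 1}

```text
clock: 14.03
position: [0.5226, -0.2233, 0.2733]
ee_rot: [0.001, 0.986, 0.164, 0.001]
contact_force: [0.3, -1.1, -3.2]
width: 0.0122
gripper_force: 97.9
```

```bash
python3 st.py .5219 -.2232 .2434
```

```text
[ 0.5226 -0.2233  0.2733] ang 18.86 z [ 0.0021 -0.0013 -1.    ] [ 0.3 -1.1 -3.2] [ 0.02 -0.02  0.04] 0.012236625644589615 14.0333
tool delta mm [-0.6 -0.4 29.9]
```

>>> jog_arm:
  plan:
    - {"dx": -0.4,"dy": -0.2,"dz": 8,"ax": 0,"ay": 0,"az": 0,"grip": 1}
    - {"dx": 0,"dy": 0,"dz": 8,"ax": 0,"ay": 0,"az": 0,"grip": 1}
    - {"dx": 0,"dy": 0,"dz": 6,"ax": 0,"ay": 0,"az": 0,"grip": 1}
    - {"dx": 0,"dy": 0,"dz": 4,"ax": 0,"ay": 0,"az": 0,"grip": 1}
    - {"dx": 0,"dy": 0,"dz": 2,"ax": 0,"ay": 0,"az": 0,"grip": 1}
    - {"dx": 0,"dy": 0,"dz": 0,"ax": 0,"ay": 0,"az": 0,"grip": 1}
    - {"dx": 0,"dy": 0,"dz": 0,"ax": 0,"ay": 0,"az": 0,"grip": 1}
    - {"dx": 0,"dy": 0,"dz": 0,"ax": 0,"ay": 0,"az": 0,"grip": 1}
    - {"dx": 0,"dy": 0,"dz": 0,"ax": 0,"ay": 0,"az": 0,"grip": 1}

```text
clock: 14.78
position: [0.5219, -0.2232, 0.2445]
ee_rot: [0.0, 0.987, 0.164, 0.0]
contact_force: [0.1, -0.0, -4.0]
width: 0.0123
gripper_force: 98.0
```

```bash
python3 st.py .5219 -.2232 .2434; python3 - <<'E'
from h import *
i,K,X=cam('wrist');np.savez('wrist4.npz',i=i,K=K,X=X)
b,K2,X2=cam('scene');u,v=proj(K2,X2,[.52,-.22,.06]).astype(int)
c=cv2.resize(b[v-40:v+40,u-64:u+64],(640,400),interpolation=cv2.INTER_CUBIC)
cv2.imwrite('pics/w4.png',cv2.resize(np.vstack([i,c]),(480,600))[:,:,::-1])
# predicted from state with level pose
from scipy.spatial.transform import Rotation as Ro
s=sensors.get_state();M=Ro.from_quat(s['ee_rot'],scalar_first=True).as_matrix()
for n,t in dict(cfl=(.075,-.055,.1834),cfr=(.075,.055,.1834),holec_top=(.06,0,.1834),).items(): print(n,proj(K,X,s['position']+M@np.array(t)).round(1))
y=np.radians(18.88);bc=np.array([.5216,-.2230])+.06*np.array([np.cos(y),np.sin(y)]);print('boss c',proj(K,X,[*bc,.045]).round(1))
m=cv2.cvtColor(i,cv2.COLOR_RGB2GRAY);hx,hy=proj(K,X,s['position']+M@np.array((.06,0,.1834))).astype(int)
cv2.imwrite('pics/hole4.png',cv2.resize(i[hy-30:hy+30,hx-40:hx+40],(640,480),interpolation=cv2.INTER_CUBIC)[:,:,::-1]);print(hx-40,hy-30)
E
```

```text
[ 0.5219 -0.2232  0.2445] ang 18.85 z [ 7.e-04 -5.e-04 -1.e+00] [ 0.1 -0.  -4. ] [-0.03 -0.03  0.01] 0.01225913606455917 14.7833
tool delta mm [-0.   0.   1.1]
cfl [217.3 117.3]
cfr [425.8 117.3]
holec_top [321.6 146. ]
boss c [321.1 143.1]
281 116
```

View pics/w4.png

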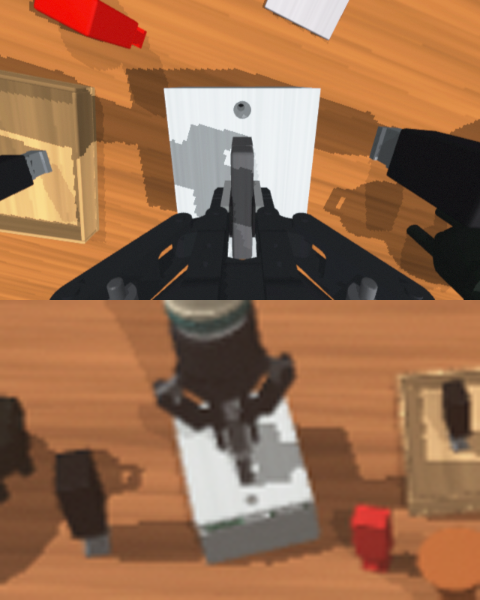

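View pics/hole4.png

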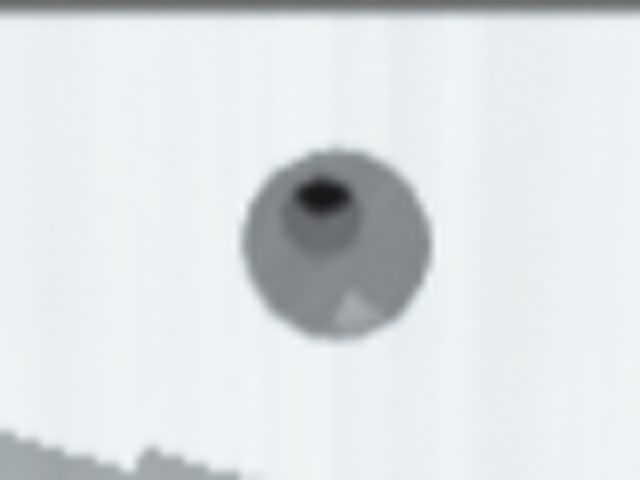

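The wrist view shows the cover above the box, with its hole c centred at (323.2,146.5). The threaded hole lies well inside it at (321.1,142.9), and the scene crop shows a clear gap to the rim. I'll quantify the offset, yaw and tilt from the plate's edges and the hole.

```bash
python3 - <<'E'
from h import *
d=np.load('wrist4.npz');i,K,X=d['i'],d['K'],d['X']
from scipy.spatial.transform import Rotation as Ro
s=sensors.get_state();M=Ro.from_quat(s['ee_rot'],scalar_first=True).as_matrix();p=s['position']
zt=p[2]-.1834
sat=cv2.cvtColor(i,cv2.COLOR_RGB2HSV)[:,:,1].astype(float)
def sub(prof,t=60):   # first crossing from high to low saturation
    k=np.argmax(prof<t); return k-1+(prof[k-1]-t)/(prof[k-1]-prof[k])
tool=lambda u,v,z=zt:((M.T@(onz(K,X,u,v,z)-p))*1000)
F=[tool(u,100+sub(sat[100:135,u])) for u in range(235,412,4)]
L=[tool(195+sub(sat[v,195:250]),v) for v in range(125,160,3)]
Rr=[tool(450-sub(sat[v,450:395:-1]),v) for v in range(125,215,3)]
for n,A,a,b in (('front',F,1,0),('left',L,0,1),('right',Rr,0,1)):
    A=np.array(A);f=np.polyfit(A[:,a],A[:,b],1);print(n,'offset@0/at x=60',f[1].round(2),(np.polyval(f,60)).round(2),'slope deg',np.degrees(f[0]).round(2))
print('hole c tool',tool(323.25,146.5).round(2),'boss tool',tool(321.1,142.9,.045).round(2))
E
```

```text
front offset@0/at x=60 75.93 75.9 slope deg -0.02
left offset@0/at x=60 -54.81 -54.86 slope deg -0.05
right offset@0/at x=60 55.69 55.8 slope deg 0.11
hole c tool [ 59.75   0.89 183.42] boss tool [ 59.85  -0.34 199.54]
```

The cover is level and square to the box, offset about 1 mm in tool y. I'll trim that and lower it 1 mm.

>>> jog_arm:
  plan:
    - {"dx": 0,"dy": -1,"dz": 1,"ax": 0,"ay": 0,"az": 0,"grip": 1}
    - {"dx": 0,"dy": 0,"dz": 0,"ax": 0,"ay": 0,"az": 0,"grip": 1}
    - {"dx": 0,"dy": 0,"dz": 0,"ax": 0,"ay": 0,"az": 0,"grip": 1}
    - {"dx": 0,"dy": 0,"dz": 0,"ax": 0,"ay": 0,"az": 0,"grip": 1}
    - {"dx": 0,"dy": 0,"dz": 0,"ax": 0,"ay": 0,"az": 0,"grip": 1}
    - {"dx": 0,"dy": 0,"dz": 0,"ax": 0,"ay": 0,"az": 0,"grip": 1}
    - {"dx": 0,"dy": 0,"dz": 0,"ax": 0,"ay": 0,"az": 0,"grip": 1}
    - {"dx": 0,"dy": 0,"dz": 0,"ax": 0,"ay": 0,"az": 0,"grip": 1}

```text
clock: 15.55
position: [0.5214, -0.2221, 0.2432]
ee_rot: [0.0, 0.987, 0.164, -0.0]
contact_force: [-1.0, -0.1, -2.9]
width: 0.0121
gripper_force: 98.0
```

```bash
python3 st.py .5216 -.2222 .2434; python3 - <<'E'
from h import *
i,K,X=cam('wrist');g=cv2.cvtColor(i,cv2.COLOR_RGB2GRAY)[130:165,305:341]
n,l,st,ce=cv2.connectedComponentsWithStats((g<185).astype(np.uint8))
print([(st[k].tolist(),(ce[k]+[305,130]).round(1)) for k in range(1,n) if st[k,4]>20])
print(sensors.get_state()['contact_force'])
E
```

```text
[ 0.5214 -0.2221  0.2432] ang 18.85 z [ 0.e+00 -1.e-04 -1.e+00] [-1.  -0.1 -2.9] [-0.01 -0.02 -0.01] 0.012127581659820324 15.55
tool delta mm [ 0.1  0.1 -0.2]
[([6, 5, 24, 23, 426], array([322.7, 146. ]))]
[-0.46668994 -0.28030539 -2.49927287]
```

The cover hangs freely: the wrist carries only its weight, and the underside is about 10 mm above the rim. I'm handing in.

```bash
python3 -c "
from rig import manip; print(manip.sign_off())"
```

```text
the job is handed in; nothing more can be done
None
```

The plug stands in the tray, and the cover is held level about 10 mm above the box's rim, the right way round. Hole c was seen over its threaded hole; a and b, hidden by the gripper, were aligned by the fit only. The job is handed in.

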